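Unlock the pantry medicine box and hold the key turned

ROBOT

A 6-joint arm with a two-finger parallel gripper is mounted at the origin on the work surface. World frame = base frame: x ahead of the robot, y to its left, z up, the work surface at z = 0. Lengths are in m, angles in rad, forces in N, time in s.
With the tool pointing down it reaches from about 0.375 to 0.925 m from the base axis. Payload 5.7 kg.
Tool frame: the origin (TCP) lies on the centre line of the jaws, within the pads' length; the fingertips stand robot.tips_ahead ahead of it and the grasp point (between the pads) lies 2 mm behind it (robot.tips_ahead is the distance from the TCP to the fingertips, in m); z points along the fingers, y is the line along which they close (so a half turn about z gives the same grasp; the last joint's range is limited). The gripper opens to 85 mm and grips with 20 to 120 N. Pads are 22 mm wide; open, the fingers measure 114 mm over their backs; the gripper's body (76 mm by 85 mm) begins 54 mm behind the grasp point. The pads swing forward as they close: fully open they stand 13 mm farther back than shut.
Start: joints at [-1.369, 0.359, 1.51, -0, 1.272, -0.115], TCP at [0.187, -0.57, 0.214] pointing down, gripper open.
Joint ranges: [-2.97, 2.97], [-1.01, 2.36], [0.21, 2.38], [-0.96, 4.11], [0.2, 2.71], [-2.98, 2.98]. Speed limits (rad/s): [2.39, 2.39, 3.14, 3.14, 3.14, 3.14].

INTERFACE

Orientations are given as a rotation vector (axis times angle).
In Python, from plant import get_state, get_image, order, robot gives the robot as it stands.
- The arm moves only by the tool drive_tool, never from a script. Its argument "series" is a list of rows, each a list of 2 entries, a list of its own where there are three numbers: the shift along the tool's x, y, z in mm, then the turn, a rotation vector about the tool's x, y, z in rad. A call has 1 to 12 rows; each row shifts and turns the commanded pose from where the row before left it, along the tool's axes as they then stand; what a row does not reach is not made up. A row lasts 1/12 s, in which the tool goes at most 41.7 mm and 7.16 degrees, less where a joint would pass 70% of its speed; a pose out of reach is approached as far as the arm can. A call is refused whole if a number of a shift passes 41.7 or a number of a turn 0.125, either way. A call with a gripper value outside its range is refused whole. "claw" is the closure, from 0 (fully open) to 1 (shut), set as the call begins (left out, the last holds). The fingers move at their own pace and stop on an object; "newtons" is the grip in N (left out, the last holds). Time passes only in rows, so rows that do not move let the fingers close. It gives the time, the measured TCP pose, the force, the opening and the grip force at its end, in the units of the state.
- get_state(): the state, without advancing time (a new reading comes with each control period).
- get_image(name): name is "scene" or "top" or "wrist"; returns a dict with "image" (480x640x3 uint8, red, green, blue), "mtx" (3x3 intrinsics, pixels), "k1" (the pictures are not rectified: a ray, as slopes to the right and down, at radius r is drawn at 1 + k1 r^2 times it, then the intrinsics apply), "world_to_cam" (4x4, takes a point from world to camera coordinates). Camera axes: x right, y down, z forward; pixel columns grow to the right and rows downward; lengths in m; the calibration is good to about 2 mm. A picture is of the moment at which its call begins. There is no depth.
- order.hand_in(): hands the job in; it is judged then, once.
The state is a dict: "t": time; "joint_positions": joint angles; "qvel": joint speeds; "tau": joint torques, N m; "ee_pos": TCP position; "tool_rot": TCP orientation; "ft_force": force on the tool from outside, world axes, zero at the start; "wrist_torque": the same for the moment, N m; "gripper_width": finger opening in m; "gripper_force": force on a finger pad.
Only numpy, scipy, OpenCV 4.12 (cv2) and the standard library are available. Lean on these libraries where they do the work, as an engineer would, in place of code of your own. Each camera call takes 0.05 s, during which the arm holds its last target. There are 200 camera calls.

TASK

The white medicine box on the pantry counter is locked. Take the key out of its wooden stand, push it fully home in the keyhole on the box's lid (the tumblers inside are sticky, so wiggle it a little if it catches), turn it a quarter turn clockwise as seen from above, against the lock's spring, and finish while still gripping the key and holding it turned. Leave the can, the jar and the mug where they stand.

Things in the scene. Friction and masses are not known exactly. Their poses are not given: they have to be found in the camera images.
- key_grip (a point): Centre of the key's bow (its grip), a black plastic block 36 mm wide (key x) x 10 mm thick (key y) x 40 mm tall, 50 mm above the key's tip. The loose steel key (70 mm long, about 50 g) stands tip down in the stand at the start; key z points up from tip to bow. It is the same after a half turn about z
- key_tip (a point): Lower end of the key, axes as key_grip. Flat bit 16 mm wide (x), 5 mm thick (y), bevelled at 45 degrees over its lowest 0.7 mm; bit's upper edge 11 mm above the tip. Above it a 5 mm shank, a collar (18 mm diameter) with its underside 19 mm above the tip, and a 9 mm neck up to the bow, which starts 30 mm above the tip
- stand: Fixed wooden block, 80 (x) x 70 (y) x 30 mm high; origin at the centre of its underside. The key stands in a slot along x at its centre, 0.75 mm to spare on each side: its collar rests on the block's top and its tip is 19 mm below that. The key is drawn straight up
- lockbox: Fixed white steel box, 160 (x) x 180 (y) mm, lid top 105 mm above the counter; origin at the centre of its underside. The lock is in the lid, 35 mm from the centre towards -x, under a 46 x 46 mm steel face plate 6 mm thick; a low bolt and keeper (up to 118 mm above the counter) lie 20 to 50 mm from the keyhole towards -x
- keyhole (a point): Centre of the keyhole's mouth in the plate's top face, 111 mm above the counter; z up, slot 17.5 mm long along x, 6.5 mm wide along y, with a 2 mm bevel. Keyway 20 mm deep. Two sticky tumbler discs, tops 6 and 9.5 mm down, stand askew and catch the key: press with about 10 N and twist it about 0.1 rad to and fro until it drops past. Fully home its collar is on the plate; only then can it turn
- plug (a joint): Turn of the lock's cylinder in rad: 0 at rest (slot along keyhole x), growing clockwise as seen from above to its stop at 1.5. A spring turns it back when let go; it takes about 0.16 N m near the stop. The key has about 0.1 rad of play in it and twists a little in the grip, so the key turns 0.1 to 0.25 rad more than this reads
- can: Food can, 70 mm diameter, 105 mm tall, standing loose; origin at the centre of its underside. A bystander
- jar: Jar, 76 mm diameter, 120 mm tall, standing loose; origin at the centre of its underside. A bystander
- mug: White mug, 80 mm diameter, 90 mm tall, handle at its +y, standing loose; origin at the centre of its underside. A bystander

How it is judged:
By the outcome, as a careful person would: the job done as asked, in the order asked, and still so for the second after the job is handed in, while the arm keeps its last pose, push and grip.
It also fails if it takes over 45 s, if anything falls off the work surface, if the arm or the gripper's body presses on something with over 40 N, if the wrist force passes 120 N, or if a joint passes its speed limit or range.

## Working session

There is one attempt and no reset: what is moved stays moved. The work goes in short steps, Python scripts to look and compute and a tool call to move; the robot and the scene stay as the last step left them, time stands still between calls to the robot, and variables do not carry over. Pictures are saved under pics/ and viewed, at most 10 in all, crops included, and the job is handed in when it is done.

Besides the shell and the picture viewer there is one more tool, called after "Request:" as name(argument=value, ...) on one line, values as JSON. drive_tool: Moves the arm, as the interface text tells. Its arguments: {"type":"object","properties":{"series":{"type":"array","items":{"type":"array"}},"claw":{"type":"number"},"newtons":{"type":"number"}},"required":["series"]}

```bash
mkdir -p pics; python3 - <<'E'
from plant import get_state,get_image,robot
import cv2,numpy as np
print(get_state()); print({k:getattr(robot,k) for k in dir(robot) if not k.startswith('_')})
for n in ("scene","top","wrist"):
    d=get_image(n); cv2.imwrite(f"pics/{n}0.png",d["image"][:,:,::-1]); print(n,d["mtx"].tolist(),d["k1"],np.round(d["world_to_cam"],4).tolist())
E
```

```text
{'t': 0.0, 'joint_positions': array([-1.36907986e+00,  3.59523890e-01,  1.51143635e+00,  2.14485111e-05,
        1.27251731e+00, -1.15110655e-01]), 'qvel': array([-0.00186867,  0.00281221, -0.00121441,  0.00073934, -0.00049388,
       -0.000718  ]), 'tau': array([ 1.04733910e-03, -5.27617264e+01, -2.78623617e+01, -2.96941416e-04,
        1.31994439e-02, -6.90319823e-06]), 'ee_pos': array([ 0.18678112, -0.56942972,  0.2134409 ]), 'tool_rot': array([-3.10039725e+00, -4.95284985e-01,  9.59487013e-05]), 'ft_force': array([-0.82150214, -0.19890484,  0.86378415]), 'wrist_torque': array([-0.02184664, -0.01595206,  0.00611613]), 'gripper_force': 0.0, 'gripper_width': 0.08562361120881375}
{'PlanningError': <class 'plant.PlanningError'>, 'tips_ahead': 0.017}
scene [[505.70426552066414, 0.0, 326.44888613918823], [0.0, 505.70426552066414, 239.58349431047256], [0.0, 0.0, 1.0]] 0.03120370831325058 [[-0.6578, 0.7532, 0.0043, 0.3977], [0.4002, 0.3543, -0.8452, -0.1515], [-0.6381, -0.5543, -0.5344, 1.2867], [0.0, 0.0, 0.0, 1.0]]
top [[500.22053313399704, 0.0, 317.0222101413527], [0.0, 500.22053313399704, 237.50090198578215], [0.0, 0.0, 1.0]] -0.11350249957139869 [[0.0076, -0.9999, -0.0107, 0.0081], [-0.9848, -0.0056, -0.1736, 0.5833], [0.1736, 0.0119, -0.9848, 0.877], [0.0, 0.0, 0.0, 1.0]]
wrist [[353.18455231122147, 0.0, 321.83048369713157], [0.0, 353.18455231122147, 241.95585038357095], [0.0, 0.0, 1.0]] -0.03586988070077077 [[0.3118, -0.9502, -0.0022, -0.599], [-0.9006, -0.2962, 0.3181, -0.0417], [-0.3029, -0.0972, -0.948, 0.3815], [0.0, 0.0, 0.0, 1.0]]
```

View pics/top0.png

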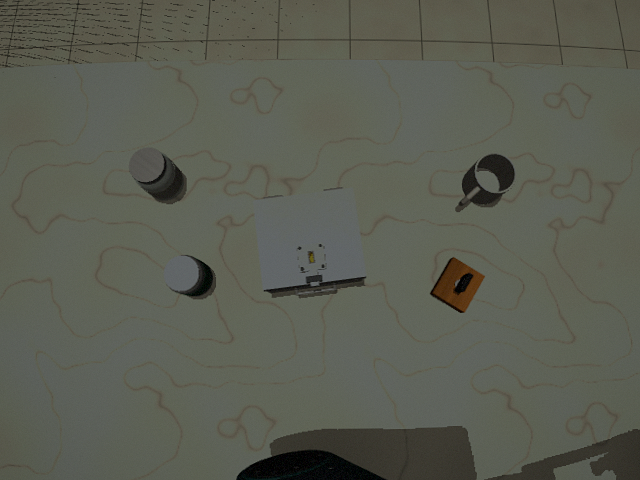

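View pics/scene0.png

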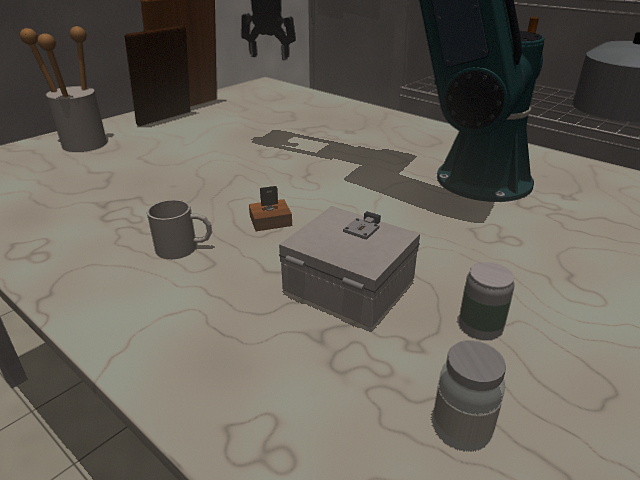

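Top view: the stand (orange) is at about (459,285) with the key bow at (463,283). The keyhole is at about (312,257) on the box lid. Next I zoom in on both.

```bash
cat > h.py <<'E'
import cv2,numpy as np
from plant import get_state,get_image
from scipy.spatial.transform import Rotation as R
def ray(d,px):
    """pixel -> camera centre, world direction"""
    K=np.array(d["mtx"]);q=(np.array(px,float)-K[:2,2])/K[0,0];s=q.copy()
    for _ in range(30): s=q/(1+d["k1"]*(s@s))
    T=np.array(d["world_to_cam"]);return -T[:3,:3].T@T[:3,3],T[:3,:3].T@np.r_[s,1]
def at_z(d,px,z):
    c,v=ray(d,px);return (c+v*(z-c[2])/v[2])
def proj(d,p):
    T=np.array(d["world_to_cam"]);c=T[:3,:3]@np.array(p,float)+T[:3,3];s=c[:2]/c[2];s=s*(1+d["k1"]*(s@s))
    return s*d["mtx"][0][0]+np.array(d["mtx"])[:2,2]
def crop(d,c,h,n):
    x,y=map(int,c);i=d["image"][max(0,y-h):y+h,max(0,x-h):x+h,::-1]
    i=cv2.resize(i,(n,n),interpolation=cv2.INTER_CUBIC);return cv2.convertScaleAbs(i,alpha=2.0)
E
python3 - <<'E'
from h import *
d=get_image("top")
cv2.imwrite("pics/c1.png",np.hstack([crop(d,(460,285),33,400),crop(d,(312,260),33,400)]))
for px,z in (((460,285),.03),((463,283),.081),((312,257),.111)): print(at_z(d,px,z))
E
```

```text
[ 0.49777903 -0.25731472  0.03      ]
[ 0.49721854 -0.24878052  0.081     ]
[0.53851973 0.01966785 0.111     ]
```

View pics/c1.png

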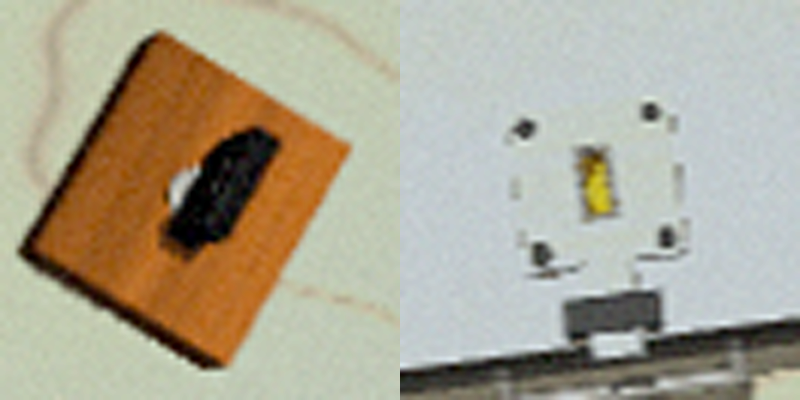

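The left crop shows the stand top corners at (158,33), (350,148), (228,360) and (25,250). The bow is dark, running from (265,135) to (185,245). The right crop shows the slot at about (597,185), with plate screws at (525,128), (650,112), (542,253) and (668,236), and the bolt below, towards the robot.

```bash
python3 - <<'E'
from h import *
d=get_image("top"); s=66/400
def P(x,y,o,z): return at_z(d,(o[0]+x*s-.5+s/2,o[1]+y*s-.5+s/2),z)
o=(427,252); c=np.array([P(x,y,o,.03) for x,y in((158,33),(350,148),(228,360),(25,250))])
print("stand",c.mean(0),[np.linalg.norm(c[i]-c[i-1]) for i in range(4)])
v=c[0]-c[3]+c[1]-c[2];print("yaw",np.arctan2(v[1],v[0]))
o=(279,227); c=np.array([P(x-400,y,o,.111) for x,y in((525,128),(650,112),(668,236),(542,253))])
print("plate",c.mean(0),P(197,185,o,.111),[np.linalg.norm(c[i]-c[i-1]) for i in range(4)])
v=c[0]-c[3]+c[1]-c[2];w=c[0]-c[1]+c[3]-c[2];print("yaw",np.arctan2(v[1],v[0]),np.arctan2(-w[0],w[1]))
st=get_state();print(R.from_rotvec(st["tool_rot"]).as_matrix().round(3))
E
```

```text
stand [ 0.4994661 -0.2537052  0.03     ] [np.float64(0.08077145960992872), np.float64(0.06964885614557731), np.float64(0.07744830999367809), np.float64(0.07100278702840469)]
yaw -0.5679566668704259
plate [0.53916914 0.02146581 0.111     ] [0.53832318 0.02123796 0.111     ] [np.float64(0.03618438328872667), np.float64(0.03594257743509504), np.float64(0.03595057720222958), np.float64(0.03601237906315256)]
yaw 0.14798783165764107 0.13810875596593944
[[ 0.95   0.312 -0.   ]
 [ 0.312 -0.95   0.001]
 [ 0.    -0.001 -1.   ]]
```

Request:
drive_tool(series=[[[33,-16.9,2],[0,0,0]],[[33,-16.9,2],[0,0,0]],[[33,-16.9,2],[0,0,0]],[[33,-16.9,2],[0,0,0]],[[33,-16.9,2],[0,0,0]],[[33,-16.9,2],[0,0,0]],[[33,-16.9,2],[0,0,0]],[[33,-16.9,2],[0,0,0]],[[33,-16.9,2],[0,0,0]],[[33,-16.9,2],[0,0,0]],[[33,-16.9,2],[0,0,0]],[[33,-16.9,2],[0,0,0]]])

```text
t: 1.25
ee_pos: [0.5011, -0.2525, 0.1903]
tool_rot: [3.102, 0.496, 0.0]
ft_force: [0.5, -0.6, 0.3]
gripper_width: 0.0854
gripper_force: 0.0
```

Request:
drive_tool(series=[[[0,0,0],[0,0,-0.12]],[[0,0,0],[0,0,-0.12]],[[0,0,0],[0,0,-0.12]],[[0,0,0],[0,0,-0.12]],[[0,0,0],[0,0,-0.12]],[[0,0,0],[0,0,-0.12]],[[0,0,0],[0,0,-0.12]],[[0,0,0],[0,0,-0.12]],[[0,0,0],[0,0,-0.12]],[[0,0,0],[0,0,-0.12]],[[0,0,0],[0,0,-0.12]],[[0,0,0],[0,0,-0.12]]])

```text
t: 2.25
ee_pos: [0.4999, -0.254, 0.1902]
tool_rot: [-1.998, -2.424, -0.0]
ft_force: [-0.4, -0.0, 0.4]
gripper_width: 0.0854
gripper_force: 0.0
```

Request:
drive_tool(series=[[[0,0,0],[0,0,-0.12]],[[0,0,0],[0,0,-0.12]],[[0,0,0],[0,0,-0.12]],[[0,0,0],[0,0,-0.12]],[[0,0,0],[0,0,-0.12]],[[0,0,0],[0,0,-0.12]],[[0,0,0],[0,0,-0.097]],[[0,0,0],[0,0,0]],[[0,0,0],[0,0,0]]])

```text
t: 3.0
ee_pos: [0.4999, -0.254, 0.1902]
tool_rot: [-0.884, -3.014, -0.0]
ft_force: [0.3, 0.1, -0.6]
gripper_width: 0.0855
gripper_force: 0.0
```

```bash
python3 - <<'E'
from h import *
st=get_state();M=R.from_rotvec(st["tool_rot"]).as_matrix();print(st["t"],st["joint_positions"].round(3),st["ee_pos"],np.arctan2(M[1,0],M[0,0]),M[:,2].round(4))
d=get_image("wrist");p=proj(d,(.4995,-.2537,.081));q=proj(d,(.4995,-.2537,.03));print(p,q)
cv2.imwrite("pics/w1.png",cv2.convertScaleAbs(d["image"][:,:,::-1],alpha=1.8))
E
```

```text
3.0 [-0.593  0.326  1.626  0.     1.19  -1.593] [ 0.49994585 -0.25400689  0.19024291] 2.570779546650697 [-2.e-04  2.e-04 -1.e+00]
[321.78418846 231.22763628] [321.82091144 215.54208222]
```

View pics/w1.png

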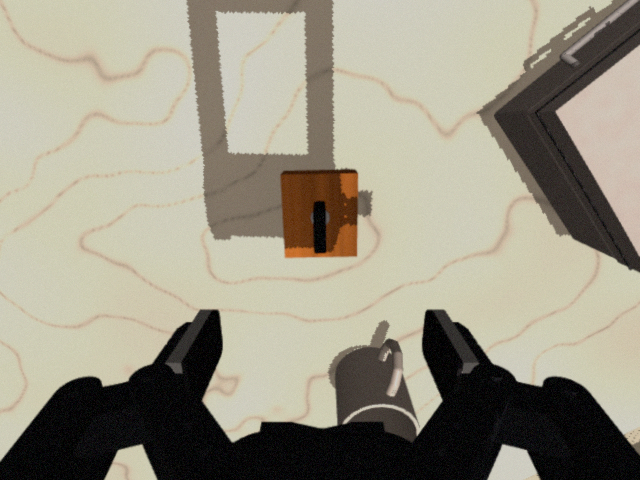

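The wrist view shows the stand at about (320,213) with the bow at columns 314–327, close to my predicted column 321.8 and well aligned. I measure the bow precisely.

```bash
python3 - <<'E'
from h import *
d=get_image("wrist");g=d["image"].max(2)
print("dark/row",[(r,[int(c) for c in np.where(g[r,285:358]<25)[0][[0,-1]]+285]) for r in range(196,258,4) if (g[r,285:358]<25).any()])
for n,o in(("mid",0),("+x",.018),("-x",-.018)):
  c,s=np.cos(-.568),np.sin(-.568)
  for t in(-.005,.005):
    for z in (.041,.081): print(n,t,z,proj(d,(.4995+o*c-t*s,-.2537+o*s+t*c,z)).round(1))
r=d["image"].astype(int);m=((r[:,:,0]-r[:,:,2])>60).astype(np.uint8);n,l,s,c=cv2.connectedComponentsWithStats(m);k=1+s[1:,4].argmax()
m=(l==k).astype(np.uint8);ct=max(cv2.findContours(m,0,1)[0],key=cv2.contourArea);print(s[k],cv2.minAreaRect(ct))
E
```

```text
dark/row [(204, [314, 324]), (208, [314, 324]), (212, [313, 324]), (216, [313, 324]), (220, [314, 325]), (224, [314, 325]), (228, [314, 325]), (232, [314, 325]), (236, [314, 325]), (240, [314, 325]), (244, [314, 325]), (248, [315, 325]), (252, [316, 321])]
mid -0.005 0.041 [316.3 218.5]
mid -0.005 0.081 [315.5 231.2]
mid 0.005 0.041 [327.4 218.5]
mid 0.005 0.081 [328.1 231.2]
+x -0.005 0.041 [316.4 237.5]
+x -0.005 0.081 [315.7 252.5]
+x 0.005 0.041 [327.3 237.5]
+x 0.005 0.081 [328.  252.4]
-x -0.005 0.041 [316.1 198.9]
-x -0.005 0.081 [315.3 209.1]
-x 0.005 0.041 [327.4 198.8]
-x 0.005 0.081 [328.1 209.1]
[285 224  72  33 920] ((320.3299255371094, 240.75772094726562), (31.149656295776367, 71.97113800048828), 87.39744567871094)
```

Request:
drive_tool(series=[[[0,-1.2,12],[0,0,-0.02]],[[0,0,16],[0,0,0]],[[0,0,16],[0,0,0]],[[0,0,16],[0,0,0]],[[0,0,16],[0,0,0]],[[0,0,16],[0,0,0]],[[0,0,14],[0,0,0]],[[0,0,12],[0,0,0]],[[0,0,10],[0,0,0]],[[0,0,0],[0,0,0]],[[0,0,0],[0,0,0]]])

```text
t: 4.02
ee_pos: [0.4991, -0.2549, 0.062]
tool_rot: [-0.851, -3.023, -0.001]
ft_force: [-0.8, 0.4, -0.1]
gripper_width: 0.0855
gripper_force: 0.0
```

Request:
drive_tool(series=[[[0,0,0],[0,0,0]],[[0,0,0],[0,0,0]],[[0,0,0],[0,0,0]],[[0,0,0],[0,0,0]],[[0,0,0],[0,0,0]],[[0,0,0],[0,0,0]],[[0,0,0],[0,0,0]],[[0,0,0],[0,0,0]],[[0,0,0],[0,0,0]],[[0,0,0],[0,0,0]],[[0,0,0],[0,0,0]],[[0,0,0],[0,0,0]]], claw=1, newtons=25)

```text
t: 5.02
ee_pos: [0.4996, -0.2552, 0.0625]
tool_rot: [0.85, 3.024, -0.0]
ft_force: [-0.4, 0.4, 4.0]
gripper_width: 0.0082
gripper_force: 24.7
```

```bash
python3 - <<'E'
from h import *
st=get_state();M=R.from_rotvec(st["tool_rot"]).as_matrix();print(st["t"],st["ee_pos"],np.arctan2(M[1,0],M[0,0]),st["ft_force"],M.T@st["ft_force"],st["wrist_torque"],st["gripper_width"],st["gripper_force"])
E
```

```text
5.0167 [ 0.49956309 -0.25521865  0.06250124] 2.593817989158397 [-0.42474665  0.36304287  3.95037007] [ 0.54999395  0.08871418 -3.95060375] [-0.0170167   0.10472568 -0.00773735] 0.008156970407581945 24.725255370140076
```

Request:
drive_tool(series=[[[0,0,0],[0,0,0]],[[0,0,0],[0,0,0]],[[0,0,0],[0,0,0]],[[0,0,-5],[0,0,0]],[[0,0,-8],[0,0,0]],[[0,0,-12],[0,0,0]],[[0,0,-15],[0,0,0]],[[0,0,-20],[0,0,0]],[[0,0,-20],[0,0,0]],[[0,0,-20],[0,0,0]],[[0,0,-20],[0,0,0]],[[0,0,0],[0,0,0]]], newtons=70)

```text
t: 6.02
ee_pos: [0.5015, -0.2564, 0.1866]
tool_rot: [0.848, 3.018, -0.003]
ft_force: [1.3, -0.4, -0.2]
gripper_width: 0.0051
gripper_force: 68.7
```

Request:
drive_tool(series=[[[0,0,0],[0,0,-0.1]],[[0,0,0],[0,0,-0.1]],[[0,0,0],[0,0,-0.1]],[[0,0,0],[0,0,-0.1]],[[0,0,0],[0,0,-0.1]],[[0,0,0],[0,0,-0.1]],[[0,0,0],[0,0,-0.091]],[[0,0,0],[0,0,0]],[[0,0,0],[0,0,0]]])

```text
t: 6.77
ee_pos: [0.4989, -0.2547, 0.1817]
tool_rot: [0.22, -3.133, -0.001]
ft_force: [-0.9, 0.4, -0.7]
gripper_width: 0.0047
gripper_force: 68.7
```

```bash
cat > s.py <<'E'
from h import *
def rep(tx=.5385,ty=.0213,kyaw=.143):
    st=get_state();M=R.from_rotvec(st["tool_rot"]).as_matrix();y=np.arctan2(M[1,0],M[0,0])
    print("t",st["t"],"pos",st["ee_pos"].round(4),"yaw-pi",round((y-np.pi+np.pi)%(2*np.pi)-np.pi,4),"z",M[:,2].round(4),"w",round(st["gripper_width"],4),"F",st["ft_force"].round(1),"T",st["wrist_torque"].round(3),"gf",round(st["gripper_force"],1))
    print(" j6",st["joint_positions"][5].round(3),"to keyhole (tool mm)",(M.T@(np.array([tx,ty,st["ee_pos"][2]])-st["ee_pos"])*1000).round(2))
    return st,M
if __name__=="__main__": rep()
E
python3 - <<'E'
from s import *
rep(); d=get_image("wrist");cv2.imwrite("pics/w2.png",cv2.convertScaleAbs(d["image"][:,:,::-1],alpha=1.8))
E
```

```text
t 6.7667 pos [ 0.4989 -0.2547  0.1817] yaw-pi 0.1405 z [-1.e-03  8.e-04 -1.e+00] w 0.0047 F [-0.9  0.4 -0.7] T [-0.014 -0.03   0.044] gf 68.7
 j6 -2.307 to keyhole (tool mm) [-7.7860e+01  2.6775e+02  1.8000e-01]
```

View pics/w2.png

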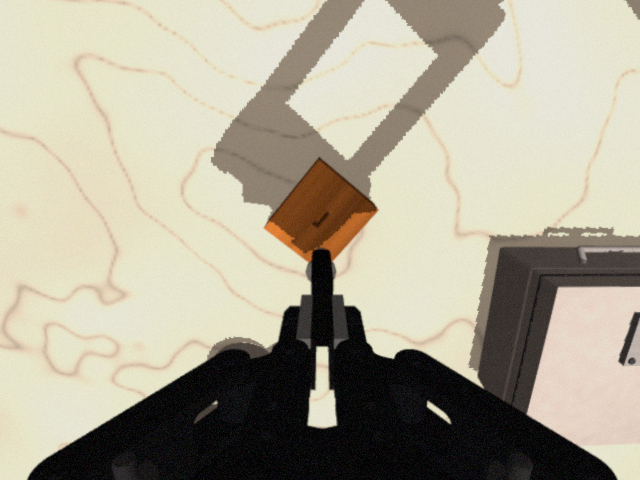

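The key is gripped with the stand empty behind it, and the collar shows at (321,270). The key is clear of the stand, so I carry it above the keyhole.

Request:
drive_tool(series=[[[-4,14,-2],[0,0,0]],[[-7.8,26.8,0],[0,0,0]],[[-7.8,26.8,0],[0,0,0]],[[-7.8,26.8,0],[0,0,0]],[[-7.8,26.8,0],[0,0,0]],[[-7.8,26.8,0],[0,0,0]],[[-7.8,26.8,0],[0,0,0]],[[-7.8,26.8,0],[0,0,0]],[[-7.8,26.8,0],[0,0,0]],[[-7.8,26.8,0],[0,0,0]],[[-3.7,12.6,0],[0,0,0]],[[0,0,0],[0,0,0]]])

```text
t: 7.82
ee_pos: [0.5381, 0.0243, 0.1843]
tool_rot: [-0.228, 3.133, 0.002]
ft_force: [-1.0, 0.2, -1.5]
gripper_width: 0.005
gripper_force: 68.7
```

Request:
drive_tool(series=[[[0,0,0],[0,0,0]],[[0,0,0],[0,0,0]],[[0,0,0],[0,0,0]]])

```text
t: 8.07
ee_pos: [0.5381, 0.0201, 0.1843]
tool_rot: [0.223, -3.134, 0.001]
ft_force: [0.4, -0.3, -0.6]
gripper_width: 0.0049
gripper_force: 68.7
```

```bash
python3 - <<'E'
from s import *
st,M=rep(); d=get_image("wrist");d2=get_image("scene")
p=proj(d,(.5385,.0213,.111));k=proj(d,st["ee_pos"]+np.array([0,0,-.0515]));print(p,k)
p2=proj(d2,(.5385,.0213,.111));print(p2)
cv2.imwrite("pics/w3.png",np.hstack([crop(d,(321,270),55,400),crop(d2,p2-[0,12],40,400)]))
E
```

```text
t 8.0667 pos [0.5381 0.0201 0.1843] yaw-pi 0.1418 z [-2.e-04 -3.e-04 -1.e+00] w 0.0049 F [ 0.4 -0.3 -0.6] T [ 0.016  0.069 -0.025] gf 68.7
 j6 -1.803 to keyhole (tool mm) [-0.56  1.16 -0.  ]
[323.50361902 247.48640003] [321.84771641 257.90199485]
[361.25553097 226.66463908]
```

View pics/w3.png

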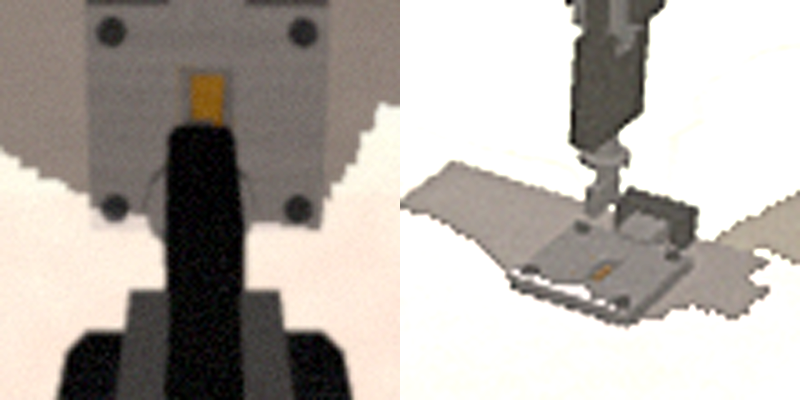

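The wrist crop (left) shows the plate screws centred at full-image (322.7,245.8), the slot at column 322.7, and the collar centred on column about 321.6. The scene crop (right) shows the bit just above the plate, with the slot at about (361.6,228.4). I check the key's offset along the slot from both views.

```bash
python3 - <<'E'
from s import *
st,M=rep(); d=get_image("wrist");d2=get_image("scene");e=st["ee_pos"]
for ox in (-1,0,1,2):
  P=lambda x,y,z:e+M@(np.array([x+ox,y,0])/1e3)+[0,0,-.0515+z/1e3]
  print(ox,"wrist collar L/R, bow far-bottom, far-top (crop)",[((proj(d,P(*q))-[266,215]+.5)*400/110).round(0).tolist() for q in((0,-9,20),(0,9,20),(18,0,30),(18,0,70))],
  "scene bow bottom corners, collar, tip",[((proj(d2,P(*q))-[321,174]+.5)*5+[400,0]).round(0).tolist() for q in((18,-5,30),(-18,-5,30),(-18,5,30),(18,5,30),(0,0,19),(-8,0,0),(8,0,0))])
for n,dd,f in(("w",d,lambda p:(p-[266,215]+.5)*400/110),("s",d2,lambda p:(p-[321,174]+.5)*5+[400,0])):
  for ox in(-1,0,1): print(n,ox,f(proj(dd,e*[1,1,0]+M@np.array([ox,.8,0])*[1e-3]*1+[0,0,.111])).round(1) if 0 else f(proj(dd,np.r_[(e+M@np.array([ox/1e3,.0008,0]))[:2],.111])).round(1))
cv2.imwrite("pics/s4.png",np.hstack([crop(d,(321,252),40,400),crop(d2,(361,212),22,400)]))
E
```

```text
t 8.1667 pos [0.5382 0.0201 0.1843] yaw-pi 0.1415 z [-2.e-04 -2.e-04 -1.e+00] w 0.0051 F [-0.3  0.1 -1.3] T [-0.029 -0.004  0.014] gf 68.7
 j6 -1.803 to keyhole (tool mm) [-0.52  1.19 -0.  ]
-1 wrist collar L/R, bow far-bottom, far-top (crop) [[149.0, 208.0], [261.0, 208.0], [205.0, 123.0], [205.0, 234.0]] scene bow bottom corners, collar, tip [[620.0, 108.0], [566.0, 150.0], [592.0, 158.0], [646.0, 115.0], [605.0, 161.0], [591.0, 220.0], [614.0, 201.0]]
0 wrist collar L/R, bow far-bottom, far-top (crop) [[149.0, 202.0], [261.0, 202.0], [205.0, 117.0], [205.0, 226.0]] scene bow bottom corners, collar, tip [[621.0, 107.0], [568.0, 148.0], [594.0, 156.0], [647.0, 114.0], [606.0, 160.0], [592.0, 219.0], [616.0, 200.0]]
1 wrist collar L/R, bow far-bottom, far-top (crop) [[149.0, 196.0], [261.0, 196.0], [205.0, 111.0], [205.0, 219.0]] scene bow bottom corners, collar, tip [[623.0, 105.0], [569.0, 147.0], [595.0, 155.0], [649.0, 113.0], [608.0, 159.0], [594.0, 218.0], [617.0, 198.0]]
2 wrist collar L/R, bow far-bottom, far-top (crop) [[149.0, 190.0], [261.0, 191.0], [205.0, 104.0], [205.0, 211.0]] scene bow bottom corners, collar, tip [[624.0, 104.0], [571.0, 146.0], [597.0, 154.0], [650.0, 112.0], [609.0, 158.0], [595.0, 217.0], [619.0, 197.0]]
w -1 [209.  121.9]
w 0 [209. 117.]
w 1 [209.  112.1]
s -1 [602.1 266.1]
s 0 [603.5 264.9]
s 1 [605.  263.6]
```

View pics/s4.png

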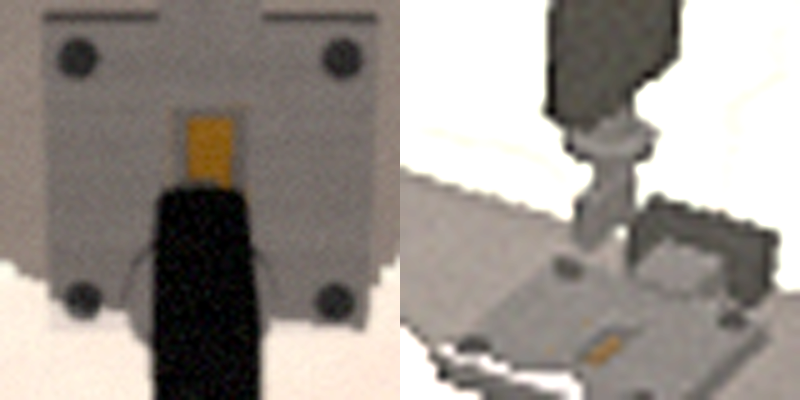

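The bow's far edge is at crop row 122, the slot is at column 209, and the screws are level, so yaw is good. Estimates along the slot differ by 1–2 mm, which is within the bevel's capture. I descend gently and read the forces.

Request:
drive_tool(series=[[[0.2,0.8,4],[0,0,0]],[[0,0,5],[0,0,0]],[[0,0,5],[0,0,0]],[[0,0,4],[0,0,0]],[[0,0,0],[0,0,0]],[[0,0,0],[0,0,0]]])

```text
t: 8.77
ee_pos: [0.5375, 0.022, 0.1658]
tool_rot: [0.225, -3.132, -0.0]
ft_force: [0.3, -0.4, -0.4]
gripper_width: 0.0048
gripper_force: 68.7
```

```bash
python3 s.py
```

```text
t 8.7667 pos [0.5375 0.022  0.1658] yaw-pi 0.1433 z [-1.2e-03  2.0e-04 -1.0e+00] w 0.0048 F [ 0.3 -0.4 -0.4] T [ 0.037  0.01  -0.012] gf 68.7
 j6 -1.802 to keyhole (tool mm) [-0.86 -0.78 -0.  ]
```

Request:
drive_tool(series=[[[0,0,1],[0,0,0]],[[0,0,1],[0,0,0]],[[0,0,1],[0,0,0]],[[0,0,0.5],[0,0,0]],[[0,0,0],[0,0,0]]])

```text
t: 9.18
ee_pos: [0.5379, 0.0219, 0.1628]
tool_rot: [0.225, -3.133, -0.0]
ft_force: [0.2, 0.6, -0.2]
gripper_width: 0.005
gripper_force: 68.7
```

```bash
python3 s.py
```

```text
t 9.1833 pos [0.5379 0.0219 0.1628] yaw-pi 0.1432 z [-1.e-04  1.e-04 -1.e+00] w 0.005 F [ 0.2  0.6 -0.2] T [ 0.017  0.043 -0.089] gf 68.7
 j6 -1.802 to keyhole (tool mm) [-0.53 -0.69 -0.  ]
```

Request:
drive_tool(series=[[[0,-0.7,0],[0,0,0]],[[0,0,0],[0,0,0]],[[0,0,0.7],[0,0,0]],[[0,0,0.7],[0,0,0]],[[0,0,0.6],[0,0,0]],[[0,0,0],[0,0,0]],[[0,0,0],[0,0,0]]])

```text
t: 9.77
ee_pos: [0.5379, 0.0212, 0.1607]
tool_rot: [0.225, -3.133, -0.0]
ft_force: [0.9, 0.9, -0.9]
gripper_width: 0.0048
gripper_force: 68.7
```

```bash
python3 s.py
```

```text
t 9.7667 pos [0.5379 0.0212 0.1607] yaw-pi 0.1432 z [-3.e-04  1.e-04 -1.e+00] w 0.0048 F [ 0.9  0.9 -0.9] T [ 0.047 -0.012 -0.011] gf 68.7
 j6 -1.803 to keyhole (tool mm) [-0.56  0.   -0.  ]
```

Request:
drive_tool(series=[[[0,0,0.7],[0,0,0]],[[0,0,0.7],[0,0,0]],[[0,0,0.6],[0,0,0]],[[0,0,0],[0,0,0]],[[0,0,0],[0,0,0]]])

```text
t: 10.18
ee_pos: [0.538, 0.0212, 0.1588]
tool_rot: [0.225, -3.133, -0.0]
ft_force: [0.1, 0.1, -0.8]
gripper_width: 0.0051
gripper_force: 68.7
```

```bash
python3 s.py
```

```text
t 10.1833 pos [0.538  0.0212 0.1588] yaw-pi 0.1432 z [-1.e-04  1.e-04 -1.e+00] w 0.0051 F [ 0.1  0.1 -0.8] T [ 0.054 -0.016  0.04 ] gf 68.7
 j6 -1.803 to keyhole (tool mm) [-0.5   0.02 -0.  ]
```

Request:
drive_tool(series=[[[0,0,0.7],[0,0,0]],[[0,0,0.7],[0,0,0]],[[0,0,0.6],[0,0,0]],[[0,0,0],[0,0,0]],[[0,0,0],[0,0,0]]])

```text
t: 10.6
ee_pos: [0.538, 0.0212, 0.1567]
tool_rot: [0.225, -3.133, -0.0]
ft_force: [0.9, -0.6, -1.0]
gripper_width: 0.0047
gripper_force: 68.7
```

```bash
python3 s.py
```

```text
t 10.6 pos [0.538  0.0212 0.1567] yaw-pi 0.1432 z [-2.e-04  1.e-04 -1.e+00] w 0.0047 F [ 0.9 -0.6 -1. ] T [ 0.022  0.035 -0.029] gf 68.7
 j6 -1.803 to keyhole (tool mm) [-0.53  0.01 -0.  ]
```

Request:
drive_tool(series=[[[0,0,0.5],[0,0,0]],[[0,0,0.5],[0,0,0]],[[0,0,0.5],[0,0,0]],[[0,0,0],[0,0,0]],[[0,0,0],[0,0,0]]])

```text
t: 11.02
ee_pos: [0.5385, 0.0212, 0.1557]
tool_rot: [-0.225, 3.133, -0.0]
ft_force: [0.0, 0.3, 3.1]
gripper_width: 0.0048
gripper_force: 69.9
```

```bash
python3 s.py
```

```text
t 11.0167 pos [0.5385 0.0212 0.1557] yaw-pi 0.1432 z [ 9.e-04  1.e-04 -1.e+00] w 0.0048 F [0.  0.3 3.1] T [ 0.053  0.021 -0.039] gf 69.9
 j6 -1.803 to keyhole (tool mm) [-0.03  0.12  0.  ]
```

Contact is at TCP z 0.1557, which matches the first tumbler. I press and wiggle.

Request:
drive_tool(series=[[[0,0,0.6],[0,0,0]],[[0,0,0.6],[0,0,0.1]],[[0,0,0],[0,0,0]],[[0,0,0],[0,0,-0.1]],[[0,0,0],[0,0,-0.1]],[[0,0,0],[0,0,0]],[[0,0,0],[0,0,0.1]],[[0,0,0],[0,0,0.1]],[[0,0,0],[0,0,0]],[[0,0,0],[0,0,-0.1]]])

```text
t: 11.85
ee_pos: [0.5376, 0.0212, 0.1537]
tool_rot: [0.227, -3.132, -0.0]
ft_force: [-0.3, 0.1, -0.3]
gripper_width: 0.0051
gripper_force: 68.7
```

```bash
python3 s.py
```

```text
t 11.85 pos [0.5376 0.0212 0.1537] yaw-pi 0.1446 z [-1.e-03  2.e-04 -1.e+00] w 0.0051 F [-0.3  0.1 -0.3] T [ 0.069 -0.043  0.046] gf 68.7
 j6 -1.804 to keyhole (tool mm) [-0.91 -0.07 -0.  ]
```

Request:
drive_tool(series=[[[0,0,0.8],[0,0,0]],[[0,0,0.8],[0,0,0]],[[0,0,0.8],[0,0,0]],[[0,0,0.7],[0,0,0]],[[0,0,0],[0,0,0]]])

```text
t: 12.27
ee_pos: [0.5379, 0.0212, 0.1509]
tool_rot: [0.224, -3.133, -0.0]
ft_force: [-0.9, 0.1, 1.1]
gripper_width: 0.0047
gripper_force: 69.0
```

```bash
python3 s.py
```

```text
t 12.2667 pos [0.5379 0.0212 0.1509] yaw-pi 0.1426 z [-2.e-04  1.e-04 -1.e+00] w 0.0047 F [-0.9  0.1  1.1] T [0.023 0.023 0.031] gf 69.0
 j6 -1.802 to keyhole (tool mm) [-0.58  0.04 -0.  ]
```

Request:
drive_tool(series=[[[0,0,0],[0,0,0.1]],[[0,0,0],[0,0,0]],[[0,0,0],[0,0,-0.1]],[[0,0,0],[0,0,-0.1]],[[0,0,0],[0,0,0]],[[0,0,0],[0,0,0.1]],[[0,0,0],[0,0,0.1]],[[0,0,0],[0,0,0]],[[0,0,0],[0,0,-0.1]],[[0,0,0],[0,0,0]]])

```text
t: 13.1
ee_pos: [0.5378, 0.0212, 0.1508]
tool_rot: [0.233, -3.132, -0.0]
ft_force: [-0.5, 0.5, 0.1]
gripper_width: 0.0052
gripper_force: 68.8
```

```bash
python3 s.py
```

```text
t 13.1 pos [0.5378 0.0212 0.1508] yaw-pi 0.1485 z [-6.e-04  1.e-04 -1.e+00] w 0.0052 F [-0.5  0.5  0.1] T [0.047 0.034 0.034] gf 68.8
 j6 -1.808 to keyhole (tool mm) [-0.71 -0.01 -0.  ]
```

Request:
drive_tool(series=[[[0,0,0.7],[0,0,0]],[[0,0,0.7],[0,0,0]],[[0,0,0.6],[0,0,0]],[[0,0,0],[0,0,0]]])

```text
t: 13.43
ee_pos: [0.5379, 0.0212, 0.1488]
tool_rot: [0.224, -3.133, -0.0]
ft_force: [0.3, -0.0, -0.8]
gripper_width: 0.0049
gripper_force: 68.8
```

```bash
python3 s.py
```

```text
t 13.4333 pos [0.5379 0.0212 0.1488] yaw-pi 0.1425 z [-4.e-04  1.e-04 -1.e+00] w 0.0049 F [ 0.3 -0.  -0.8] T [ 0.095 -0.008  0.013] gf 68.8
 j6 -1.802 to keyhole (tool mm) [-0.62  0.01 -0.  ]
```

Free. I continue down to the collar, expected at TCP z of about 0.143.

Request:
drive_tool(series=[[[0,0,1],[0,0,0]],[[0,0,1],[0,0,0]],[[0,0,1],[0,0,0]],[[0,0,1],[0,0,0]],[[0,0,0],[0,0,0]],[[0,0,0],[0,0,0]]])

```text
t: 13.93
ee_pos: [0.538, 0.0212, 0.1449]
tool_rot: [0.225, -3.133, -0.0]
ft_force: [-0.7, 0.5, 0.9]
gripper_width: 0.0049
gripper_force: 68.8
```

```bash
python3 s.py
```

```text
t 13.9333 pos [0.538  0.0212 0.1449] yaw-pi 0.1432 z [-2.e-04  1.e-04 -1.e+00] w 0.0049 F [-0.7  0.5  0.9] T [ 0.019 -0.025  0.014] gf 68.8
 j6 -1.803 to keyhole (tool mm) [-0.53  0.02 -0.  ]
```

Request:
drive_tool(series=[[[0,0,0.7],[0,0,0]],[[0,0,0.7],[0,0,0]],[[0,0,0.6],[0,0,0]],[[0,0,0],[0,0,0]],[[0,0,0],[0,0,0]]])

```text
t: 14.35
ee_pos: [0.5386, 0.0211, 0.1436]
tool_rot: [-0.225, 3.132, -0.0]
ft_force: [-0.7, -0.8, 5.4]
gripper_width: 0.0048
gripper_force: 70.4
```

```bash
python3 s.py
```

```text
t 14.35 pos [0.5386 0.0211 0.1436] yaw-pi 0.1433 z [ 1.1e-03 -2.0e-04 -1.0e+00] w 0.0048 F [-0.7 -0.8  5.4] T [-0.037  0.121  0.   ] gf 70.4
 j6 -1.803 to keyhole (tool mm) [ 0.02  0.24 -0.  ]
```

Contact is at 0.1436, matching the collar seated. I turn clockwise (tool +z) with a light press.

Request:
drive_tool(series=[[[0,0,0.4],[0,0,0]],[[0,0,0],[0,0,0]],[[0,0,0],[0,0,0.1]],[[0,0,0],[0,0,0.1]],[[0,0,0],[0,0,0.1]],[[0,0,0],[0,0,0.1]],[[0,0,0],[0,0,0]],[[0,0,0],[0,0,0]]], newtons=100)

```text
t: 15.02
ee_pos: [0.539, 0.021, 0.1436]
tool_rot: [0.402, 3.114, 0.0]
ft_force: [-1.1, 0.3, 8.1]
gripper_width: 0.0032
gripper_force: 99.2
```

```bash
python3 s.py
```

```text
t 15.0167 pos [0.539  0.021  0.1436] yaw-pi -0.2571 z [ 2.1e-03 -3.0e-04 -1.0e+00] w 0.0032 F [-1.1  0.3  8.1] T [0.04  0.183 0.115] gf 99.2
 j6 -1.403 to keyhole (tool mm) [ 0.52  0.12 -0.  ]
```

Request:
drive_tool(series=[[[0,0,0],[0,0,0.1]],[[0,0,0],[0,0,0.1]],[[0,0,0],[0,0,0.1]],[[0,0,0],[0,0,0.1]],[[0,0,0],[0,0,0.1]],[[0,0,0],[0,0,0.1]],[[0,0,0],[0,0,0.1]],[[0,0,0],[0,0,0.1]],[[0,0,0],[0,0,0.1]],[[0,0,0],[0,0,0.1]],[[0,0,0],[0,0,0]]])

```text
t: 15.93
ee_pos: [0.5393, 0.0212, 0.1436]
tool_rot: [1.852, 2.535, 0.002]
ft_force: [-0.9, 0.6, 7.6]
gripper_width: 0.0032
gripper_force: 99.0
```

```bash
python3 s.py
```

```text
t 15.9333 pos [0.5393 0.0212 0.1436] yaw-pi -1.2618 z [ 2.7e-03 -1.0e-04 -1.0e+00] w 0.0032 F [-0.9  0.6  7.6] T [ 0.025 -0.     0.152] gf 99.0
 j6 -0.398 to keyhole (tool mm) [ 0.38 -0.69 -0.  ]
```

Request:
drive_tool(series=[[[0,0,0],[0,0,0.06]],[[0,0,0],[0,0,0.06]],[[0,0,0],[0,0,0]]])

```text
t: 16.18
ee_pos: [0.5397, 0.021, 0.1436]
tool_rot: [1.997, 2.421, 0.003]
ft_force: [1.3, -0.2, 6.0]
gripper_width: 0.0029
gripper_force: 99.0
```

```bash
python3 s.py
```

```text
t 16.1833 pos [0.5397 0.021  0.1436] yaw-pi -1.3794 z [ 3.5e-03 -4.0e-04 -1.0e+00] w 0.0029 F [ 1.3 -0.2  6. ] T [-0.048 -0.134  0.285] gf 99.0
 j6 -0.28 to keyhole (tool mm) [ 0.51 -1.15 -0.  ]
```

Request:
drive_tool(series=[[[0,0,0],[0,0,0.05]],[[0,0,0],[0,0,0.03]],[[0,0,0],[0,0,0]]])

```text
t: 16.43
ee_pos: [0.5402, 0.0211, 0.1437]
tool_rot: [2.09, 2.341, 0.004]
ft_force: [2.5, 0.2, 4.9]
gripper_width: 0.0031
gripper_force: 98.9
```

```bash
python3 s.py
```

```text
t 16.4333 pos [0.5402 0.0211 0.1437] yaw-pi -1.4578 z [ 4.2e-03 -3.0e-04 -1.0e+00] w 0.0031 F [2.5 0.2 4.9] T [ 0.079 -0.33   0.342] gf 98.9
 j6 -0.202 to keyhole (tool mm) [ 0.42 -1.62 -0.01]
```

Request:
drive_tool(series=[[[0,0,0],[0,0,0.04]],[[0,0,0],[0,0,0.04]],[[0,0,0],[0,0,0]],[[0,0,0],[0,0,0]]])

```text
t: 16.77
ee_pos: [0.5404, 0.0209, 0.1437]
tool_rot: [2.179, 2.258, 0.004]
ft_force: [3.4, -0.9, 5.6]
gripper_width: 0.0031
gripper_force: 99.3
```

```bash
python3 - <<'E'
from s import *
rep(); d=get_image("wrist");d2=get_image("scene")
cv2.imwrite("pics/w5.png",np.hstack([crop(d,(321,270),60,400),crop(d2,(361,215),30,400)]))
E
```

```text
t 16.7667 pos [0.5404 0.0209 0.1437] yaw-pi -1.535 z [ 4.5e-03 -6.0e-04 -1.0e+00] w 0.0031 F [ 3.4 -0.9  5.6] T [-0.101 -0.617  0.452] gf 99.3
 j6 -0.125 to keyhole (tool mm) [ 0.49 -1.84 -0.01]
```

View pics/w5.png

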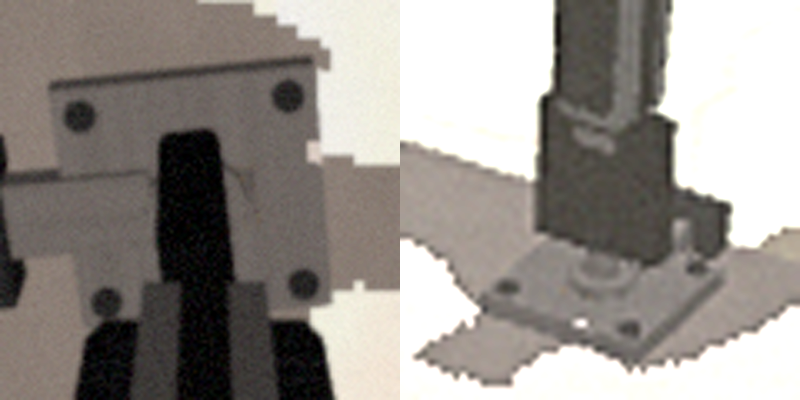

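The wrist crop shows the bow twisted about 0.1 rad behind the tool, with torque 0.45 N m, above the spring's 0.16. That suggests the stop. The scene crop shows the collar seated on the plate. I nudge further and measure the bow numerically against before, to confirm.

```bash
cat > b.py <<'E'
from s import *
def bow():
    st,M=rep();d=get_image("wrist");g=cv2.GaussianBlur(d["image"].max(2).astype(np.float32),(3,3),0)
    print("T",np.mean([ (get_image("wrist"),get_state()["wrist_torque"])[1] for _ in range(4)],0).round(3))
    for r in range(302,350,6):
        x=np.where(g[r,285:360]<22)[0]+285
        if len(x): print(r,x[0],x[-1],(x[0]+x[-1])/2,end=" | ")
    print()
bow()
E
python3 b.py
```

```text
t 16.8667 pos [0.5404 0.0209 0.1437] yaw-pi -1.5348 z [ 4.5e-03 -6.0e-04 -1.0e+00] w 0.0029 F [ 3.1 -0.9  5.6] T [-0.144 -0.617  0.384] gf 99.4
 j6 -0.125 to keyhole (tool mm) [ 0.47 -1.84 -0.01]
T [-0.133 -0.619  0.419]
302 290 329 309.5 | 308 291 352 321.5 | 314 287 356 321.5 | 320 286 357 321.5 | 326 285 359 322.0 | 332 285 359 322.0 | 338 285 359 322.0 | 344 285 359 322.0 |
```

Request:
drive_tool(series=[[[0,0,0],[0,0,0.03]],[[0,0,0],[0,0,0.03]],[[0,0,0],[0,0,0]],[[0,0,0],[0,0,0]]])

```text
t: 17.45
ee_pos: [0.5406, 0.0207, 0.1437]
tool_rot: [2.245, 2.192, 0.004]
ft_force: [3.3, -2.4, 4.7]
gripper_width: 0.0027
gripper_force: 99.6
```

```bash
sed -i 's/302,350,6/246,300,6/' b.py; python3 b.py
```

```text
t 17.45 pos [0.5406 0.0207 0.1437] yaw-pi -1.5947 z [ 4.9e-03 -9.0e-04 -1.0e+00] w 0.0027 F [ 3.3 -2.4  4.7] T [-0.219 -0.735  0.515] gf 99.6
 j6 -0.065 to keyhole (tool mm) [ 0.55 -2.07 -0.01]
T [-0.207 -0.684  0.449]
246 285 285 285.0 | 252 309 325 317.0 | 258 308 326 317.0 | 264 308 326 317.0 | 270 308 327 317.5 | 276 308 328 318.0 | 282 308 328 318.0 | 288 309 329 319.0 | 294 310 356 333.0 |
```

```bash
python3 - <<'E'
from s import *
d2=get_image("scene");s=60/400
f=lambda x,y,z:at_z(d2,(331+x*s-.5+s/2,185+y*s-.5+s/2),z)
a,b=f(138,234,.122),f(268,264,.122);v=b-a;print(np.linalg.norm(v),"key turn",(.143-np.arctan2(v[1],v[0]))%np.pi)
i=cv2.resize(d2["image"][185:245,331:391,::-1],(600,600),interpolation=cv2.INTER_CUBIC);cv2.imwrite("pics/s6.png",cv2.convertScaleAbs(i,alpha=3))
E
```

```text
0.035731109216392797 key turn 1.4288439326541649
```

View pics/s6.png

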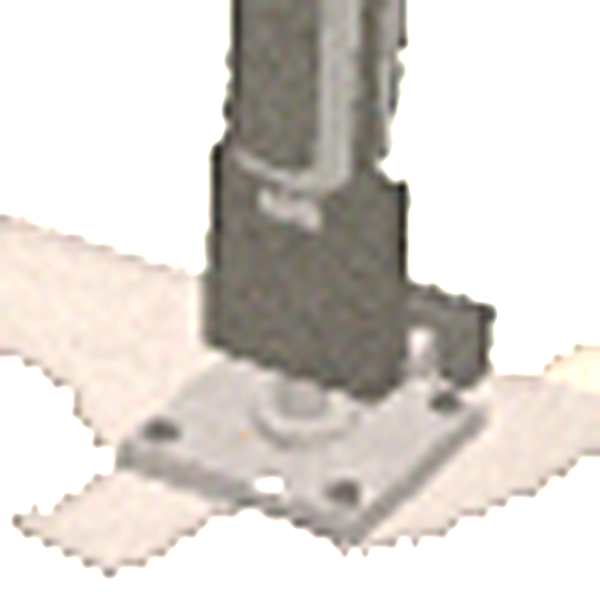

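The scene crop shows the bow bottom edge from (205,342) to (378,400) and the plate's far edge from (120,462) to (345,545), nearly parallel. I compute the relative angle.

```bash
python3 - <<'E'
from s import *
d2=get_image("scene");s=.1
f=lambda x,y,z:at_z(d2,(331+x*s-.45,185+y*s-.45),z)
def yaw(a,b,z): v=f(*b,z)-f(*a,z);print(np.linalg.norm(v));return np.arctan2(v[1],v[0])
# front top edge of plate and rear/front screws
k=yaw((205,342),(378,400),.122);p=yaw((122,447),(345,527),.111);q=yaw((162,430),(345,491),.111)
print("bow",k,"plate edge",p,"screws",q,"key turn",np.pi/2-k+p,np.pi/2-k+q)
rep()
E
```

```text
0.03449787438486592
0.0445105163031663
0.03607887712872078
bow 1.6896714390013372 plate edge 1.6780310255745012 screws 1.7084601739321639 key turn 1.5591559133680606 1.5895850617257232
t 17.8 pos [0.5405 0.0207 0.1437] yaw-pi -1.5946 z [ 4.8e-03 -9.0e-04 -1.0e+00] w 0.0028 F [ 3.4 -1.   5.4] T [-0.236 -0.668  0.451] gf 99.6
 j6 -0.065 to keyhole (tool mm) [ 0.53 -2.03 -0.01]
```

Request:
drive_tool(series=[[[0,0,0],[0,0,0]],[[0,0,0],[0,0,0]],[[0,0,0],[0,0,0.03]],[[0,0,0],[0,0,0.03]],[[0,0,0],[0,0,0]],[[0,0,0],[0,0,0]],[[0,0,0],[0,0,0]]], newtons=115)

```text
t: 18.38
ee_pos: [0.5408, 0.0218, 0.1437]
tool_rot: [2.312, 2.123, 0.008]
ft_force: [4.7, 3.1, 5.7]
gripper_width: 0.0022
gripper_force: 106.5
```

```bash
python3 b.py
```

```text
t 18.3833 pos [0.5408 0.0218 0.1437] yaw-pi -1.6557 z [ 0.0054  0.0012 -1.    ] w 0.0022 F [4.7 3.1 5.7] T [ 0.455 -0.843  0.34 ] gf 106.5
 j6 -0.005 to keyhole (tool mm) [-0.7  -2.27 -0.01]
T [ 0.49  -0.88   0.355]
252 310 325 317.5 | 258 309 326 317.5 | 264 309 327 318.0 | 270 309 328 318.5 | 276 309 329 319.0 | 282 309 329 319.0 | 288 310 330 320.0 | 294 310 357 333.5 |
```

Request:
drive_tool(series=[[[0,0,0],[0,0,0]],[[0,0,0],[0,0,0]],[[0,0,0],[0,0,0]],[[0,0,0],[0,0,0]],[[0,0,0],[0,0,0]],[[0,0,0],[0,0,0]]])

```text
t: 19.13
ee_pos: [0.5408, 0.0219, 0.1437]
tool_rot: [2.312, 2.124, 0.008]
ft_force: [5.5, 3.1, 5.8]
gripper_width: 0.0028
gripper_force: 106.5
```

```bash
python3 b.py
```

```text
t 19.1333 pos [0.5408 0.0219 0.1437] yaw-pi -1.6555 z [ 0.0054  0.0012 -1.    ] w 0.0028 F [5.5 3.1 5.8] T [ 0.51  -0.849  0.316] gf 106.5
 j6 -0.005 to keyhole (tool mm) [-0.81 -2.23 -0.01]
T [ 0.459 -0.834  0.342]
252 310 325 317.5 | 258 309 326 317.5 | 264 309 327 318.0 | 270 309 328 318.5 | 276 309 329 319.0 | 282 309 330 319.5 | 288 310 330 320.0 | 294 310 357 333.5 |
```

It is steady, seated and held against the stop, so I hand in.

```bash
python3 -c "
from plant import order
print(order.hand_in())"
```

```text
the job is handed in; nothing more can be done
None
```

The key was pushed home until its collar met the plate, turned clockwise about 1.7 rad until it resisted like the lock's stop, and handed in still gripped and held turned; the cylinder's own angle could not be read directly.

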